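# Pack the power modules in colour order and lock the row with the wedge

## Robot

A 6-joint arm with a two-finger parallel gripper is mounted at the origin on the work surface. World frame = base frame: x ahead of the robot, y to its left, z up, the work surface at z = 0. Lengths are in m, angles in rad, forces in N, time in s.
With the tool pointing down it reaches from about 0.35 to 0.85 m from the base axis. Payload 8.1 kg.
Tool frame: the origin (TCP) lies on the mounting face of the last link; the fingertips stand 186 mm ahead of it and the grasp point (between the pads) lies 167 mm ahead of it (robot.finger_overhang is the distance from the TCP to the fingertips, in m); z points along the fingers, y is the line along which they close (so a half turn about z gives the same grasp; the last joint's range is limited). The gripper opens to 93 mm and grips with 3 to 60 N. Pads are 15 mm wide; open, the fingers measure 128 mm over their backs; the gripper's body (75 mm by 188 mm) begins 65 mm behind the grasp point.
Start: joints at [1.041, 0.13, 1.488, -0, 1.523, -0.085], TCP at [0.258, 0.542, 0.405] pointing down, gripper open.
Joint ranges: [-2.96, 2.96], [-0.89, 2.26], [0.02, 2.5], [-1.34, 4.48], [0, 2.73], [-2.66, 2.66]. Speed limits (rad/s): [2.39, 2.39, 2.79, 3.14, 3.14, 3.14].

## Interface

Orientations are given as a rotation vector (axis times angle).
In Python, from plant import readout, read_camera, get_calibration, job, robot gives the robot as it stands.
- The arm moves only by the shell command python3 -m handwheel 'ROWS' [FORCE]. ROWS is JSON, a list of rows, each a list of 5 numbers: the shift along the world's x, y, z in cm, then the turn about the world's z in rad, then the closure, from 0 (fully open) to 1 (shut). In form: [[tx, ty, tz, spin, gripper], ...]. A call has 1 to 10 rows; each row shifts and turns the commanded pose from where the row before left it; what a row does not reach is not made up. A row lasts 1/8 s, in which the tool goes at most 62.5 mm and 10.7 degrees, less where a joint would pass 70% of its speed; a pose out of reach is approached as far as the arm can. A call is refused whole if a number of a shift passes 6.25 or a number of a turn 0.188, either way. A call with a gripper value outside its range is refused whole. The fingers move at their own pace and stop on an object; FORCE is the grip in N (left out, the last holds). Time passes only in rows, so rows that do not move let the fingers close. It gives the time, the measured TCP pose, the force, the opening and the grip force at its end, in the units of the state.
- readout.read_state(): the state, without advancing time (a new reading comes with each control period).
- read_camera(name): name is "scene" or "top"; returns the picture (384x512x3 uint8, red, green, blue); there is no depth.
- get_calibration(name): a dict with "fovy" (degrees; the focal length in pixels is half the picture's height over the tangent of half this angle, whatever the lens; pixels are square), "cx", "cy" (the principal point, pixels), "dist_coeffs" ([k1, k2, p1, p2, k3] as OpenCV has them; the pictures are not rectified), "pose" (4x4, takes a point from camera to world coordinates). Camera axes: x right, y down, z forward; pixel columns grow to the right and rows downward; lengths in m; the calibration is good to about 2 mm. A picture is of the moment at which its call begins. get_calibration takes no time and is no camera call.
- job.close_job(): hands the job in; it is judged then, once.
The state is a dict: "t": time; "q": joint angles; "dq": joint speeds; "joint_torque": joint torques, N m; "tool_pos": TCP position; "orientation": TCP orientation; "force": force on the tool from outside, world axes, zero at the start; "wrist_torque": the same for the moment, N m; "opening": finger opening in m; "gripper_force": force on a finger pad.
Only numpy, scipy, OpenCV 4.12 (cv2) and the standard library are available. Lean on these libraries where they do the work, as an engineer would, in place of code of your own. Each camera call takes 0.05 s, during which the arm holds its last target. There are 200 camera calls.

## Task

Pack the three power modules side by side in the black cradle, each in the place beside the tag of its own colour, one after another starting at the white stop and working away from it. Then push the wooden wedge, narrow end down, into the gap left between the last module and the black end wall until it is fully home on or just above the cradle floor and the row is tight. Let go of everything, and leave the blue mug and the glass jar where they stand.

Things in the scene. Friction and masses are not known exactly. Their poses are not given: they have to be found in the camera images.
- module_red: loose potted power module, a plain red block with a small bare-metal plate on top (brass dots at its ends). 50 mm long (its x) x 36 mm thick (its y) x 40 mm high, 0.12 kg; the same both ways round. Origin: centre of its underside, z up.
- module_yellow: loose potted power module, a plain yellow block with a small bare-metal plate on top (brass dots at its ends). 50 mm long (its x) x 36 mm thick (its y) x 40 mm high, 0.12 kg; the same both ways round. Origin: centre of its underside, z up.
- module_green: loose potted power module, a plain green block with a small bare-metal plate on top (brass dots at its ends). 50 mm long (its x) x 36 mm thick (its y) x 40 mm high, 0.12 kg; the same both ways round. Origin: centre of its underside, z up.
- wedge: loose light-wood wedge on its nose, origin under the nose. Blade 50 mm long (x), 40 high, tapering on both sides from 8 mm thick (y) at the bottom to 32; grip tab on top 34 (x) x 20 (y) x 28 mm, 68 mm high in all; 0.09 kg; same both ways round. Pushed down (5 to 15 N) at cradle y = +54 mm it shuts small gaps in the row, is tight about 1 mm above the floor, and stays by friction.
- cradle: fixed black cradle, origin under its middle; the row runs along its y. Floor 8 mm above the origin. Inner length 139.5 mm: white stop at -y (face y = -69.75), black end wall at +y, both 40 mm above the floor, 14 thick. Inner width 60 mm between rails 6 wide, 12 above the floor. Ledge to x = -72 mm with the tags. Tight row: module centres at x 0, y -51.75, -15.75, +20.25 mm.
- tag_red: flat red marker tag fixed on the ledge of the cradle, 24 x 28 x 4 mm; marks the place for the red module. Its axes are parallel to the cradle's; origin: centre of its underside, 54 mm to the -x side of the row's centre line. When the row is tight the red module's centre has the same y (along the row) as this tag.
- tag_yellow: flat yellow marker tag fixed on the ledge of the cradle, 24 x 28 x 4 mm; marks the place for the yellow module. Its axes are parallel to the cradle's; origin: centre of its underside, 54 mm to the -x side of the row's centre line. When the row is tight the yellow module's centre has the same y (along the row) as this tag.
- tag_green: flat green marker tag fixed on the ledge of the cradle, 24 x 28 x 4 mm; marks the place for the green module. Its axes are parallel to the cradle's; origin: centre of its underside, 54 mm to the -x side of the row's centre line. When the row is tight the green module's centre has the same y (along the row) as this tag.
- mug: blue mug, 80 mm across, 92 mm high, loose bystander beyond the cradle. Origin: centre of its underside.
- jar: glass jar with black lid, 60 mm across, 75 mm high, loose bystander beyond the cradle. Origin: centre of its underside.
There are look-alikes about, which are no part of the job. Of the things like the module_green, leave any that is pink; of the rest the larger one is meant.

How it is judged:
On the way, in this order (a step that is already met when the one before it is completed fails the run):
1. the module whose tag is nearest the white stop is set down beside its tag and released (((y of tag_red in the frame of cradle between -0.06175 and -0.04175 m and y of module_red in the frame of tag_red between -0.014 and 0.014 m and x of module_red in the frame of cradle between -0.008 and 0.008 m and z of module_red in the frame of cradle between 0.004 and 0.012 m and angle between module_red's own z axis and vertical below 0.1 rad and contact force between the fingers and module_red below 0.3 N) or (y of tag_yellow in the frame of cradle between -0.06175 and -0.04175 m and y of module_yellow in the frame of tag_yellow between -0.014 and 0.014 m and x of module_yellow in the frame of cradle between -0.008 and 0.008 m and z of module_yellow in the frame of cradle between 0.004 and 0.012 m and angle between module_yellow's own z axis and vertical below 0.1 rad and contact force between the fingers and module_yellow below 0.3 N) or (y of tag_green in the frame of cradle between -0.06175 and -0.04175 m and y of module_green in the frame of tag_green between -0.014 and 0.014 m and x of module_green in the frame of cradle between -0.008 and 0.008 m and z of module_green in the frame of cradle between 0.004 and 0.012 m and angle between module_green's own z axis and vertical below 0.1 rad and contact force between the fingers and module_green below 0.3 N))), for 0.2 s.
2. the module whose tag is second from the white stop is set down beside its tag and released (((y of tag_red in the frame of cradle between -0.02575 and -0.00575 m and y of module_red in the frame of tag_red between -0.014 and 0.014 m and x of module_red in the frame of cradle between -0.008 and 0.008 m and z of module_red in the frame of cradle between 0.004 and 0.012 m and angle between module_red's own z axis and vertical below 0.1 rad and contact force between the fingers and module_red below 0.3 N) or (y of tag_yellow in the frame of cradle between -0.02575 and -0.00575 m and y of module_yellow in the frame of tag_yellow between -0.014 and 0.014 m and x of module_yellow in the frame of cradle between -0.008 and 0.008 m and z of module_yellow in the frame of cradle between 0.004 and 0.012 m and angle between module_yellow's own z axis and vertical below 0.1 rad and contact force between the fingers and module_yellow below 0.3 N) or (y of tag_green in the frame of cradle between -0.02575 and -0.00575 m and y of module_green in the frame of tag_green between -0.014 and 0.014 m and x of module_green in the frame of cradle between -0.008 and 0.008 m and z of module_green in the frame of cradle between 0.004 and 0.012 m and angle between module_green's own z axis and vertical below 0.1 rad and contact force between the fingers and module_green below 0.3 N))), for 0.2 s.
3. the module whose tag is farthest from the white stop is set down beside its tag and released (((y of tag_red in the frame of cradle between 0.01025 and 0.03025 m and y of module_red in the frame of tag_red between -0.014 and 0.014 m and x of module_red in the frame of cradle between -0.008 and 0.008 m and z of module_red in the frame of cradle between 0.004 and 0.012 m and angle between module_red's own z axis and vertical below 0.1 rad and contact force between the fingers and module_red below 0.3 N) or (y of tag_yellow in the frame of cradle between 0.01025 and 0.03025 m and y of module_yellow in the frame of tag_yellow between -0.014 and 0.014 m and x of module_yellow in the frame of cradle between -0.008 and 0.008 m and z of module_yellow in the frame of cradle between 0.004 and 0.012 m and angle between module_yellow's own z axis and vertical below 0.1 rad and contact force between the fingers and module_yellow below 0.3 N) or (y of tag_green in the frame of cradle between 0.01025 and 0.03025 m and y of module_green in the frame of tag_green between -0.014 and 0.014 m and x of module_green in the frame of cradle between -0.008 and 0.008 m and z of module_green in the frame of cradle between 0.004 and 0.012 m and angle between module_green's own z axis and vertical below 0.1 rad and contact force between the fingers and module_green below 0.3 N))), for 0.2 s.
4. the wedge is pushed home in the last gap (y of wedge in the frame of cradle between 0.049 and 0.059 m and x of wedge in the frame of cradle between -0.01 and 0.01 m and z of wedge in the frame of cradle between 0.004 and 0.012 m and angle between wedge's own z axis and vertical below 0.1 rad), for 0.2 s.
At the end, for the whole second after the job is handed in: Modules upright on the cradle floor (4 mm), within 3 mm of their tags along the row, 8 mm of its centre line; wedge upright in the last gap (5 mm along, 10 mm across the row), its underside at most 4 mm above the floor; all released and at rest (all of step 4 and linear speed of each of wedge, module_red, module_yellow, module_green below 0.02 m/s and angular speed of each of wedge, module_red, module_yellow, module_green below 0.2 rad/s and contact force between the fingers and wedge below 0.3 N and y of module_red in the frame of tag_red between -0.003 and 0.003 m and x of module_red in the frame of cradle between -0.008 and 0.008 m and z of module_red in the frame of cradle between 0.004 and 0.012 m and angle between each of module_red, module_yellow, module_green's own z axis and vertical below 0.1 rad and contact force between the fingers and module_red below 0.3 N and y of module_yellow in the frame of tag_yellow between -0.003 and 0.003 m and x of module_yellow in the frame of cradle between -0.008 and 0.008 m and z of module_yellow in the frame of cradle between 0.004 and 0.012 m and contact force between the fingers and module_yellow below 0.3 N and y of module_green in the frame of tag_green between -0.003 and 0.003 m and x of module_green in the frame of cradle between -0.008 and 0.008 m and z of module_green in the frame of cradle between 0.004 and 0.012 m and contact force between the fingers and module_green below 0.3 N); the robot touches nothing.
It fails at once if the mug is shifted by more than 20 mm (distance of mug from where it was at the start of the episode above 0.02 m).
It fails at once if the jar is shifted by more than 20 mm (distance of jar from where it was at the start of the episode above 0.02 m).
It also fails if it takes over 93 s, if anything falls off the work surface, if the arm or the gripper's body presses on something with over 40 N, if the wrist force passes 120 N, or if a joint passes its speed limit or range.

## Working session

There is one attempt and no reset: what is moved stays moved. The work goes in short steps, Python scripts to look and compute and a shell command to move; the robot and the scene stay as the last step left them, time stands still between calls to the robot, and variables do not carry over. Pictures are saved under pics/ and viewed, at most 17 in all, crops included, and the job is handed in when it is done.

```bash
mkdir -p pics; ls; python3 - <<'E'
from plant import readout, read_camera, get_calibration
import cv2,numpy as np
np.set_printoptions(precision=4,suppress=True)
s=readout.read_state();print(s)
for n in("scene","top"):
    im=read_camera(n);cv2.imwrite(f"pics/{n}0.png",im[:,:,::-1]);c=get_calibration(n);print(n,c)
E
```

```text
pics
{'t': 0.0, 'q': array([ 1.0406,  0.1312,  1.4893, -0.0001,  1.523 , -0.0854]), 'dq': array([ 0.0008,  0.0003, -0.0005, -0.0004, -0.0023,  0.0011]), 'joint_torque': array([  0.0004, -55.9839, -49.1763,   0.077 ,   0.0352,  -0.0001]), 'tool_pos': array([0.258 , 0.5414, 0.4037]), 'orientation': array([-0.6927, -3.0638,  0.0028]), 'force': array([-0.4364, -1.0851, -0.2423]), 'wrist_torque': array([-0.0267,  0.046 ,  0.0085]), 'gripper_force': 0.0, 'opening': 0.09291520105918764}
scene {'fovy': 48.630216472735675, 'cx': 253.1726557503379, 'cy': 195.88388040587878, 'dist_coeffs': array([0.0449, 0.    , 0.    , 0.    , 0.    ]), 'pose': array([[ 0.6081,  0.6184, -0.4978,  1.1488],
       [ 0.7937, -0.4627,  0.3948, -0.4622],
       [ 0.0139, -0.6352, -0.7722,  0.8947],
       [ 0.    ,  0.    ,  0.    ,  1.    ]])}
top {'fovy': 51.47917496631427, 'cx': 253.99650802145717, 'cy': 204.1824762192702, 'dist_coeffs': array([-0.1019,  0.    ,  0.    ,  0.    ,  0.    ]), 'pose': array([[ 0.0232, -0.9943,  0.1042,  0.464 ],
       [-0.9996, -0.0249, -0.0149, -0.0326],
       [ 0.0174, -0.1038, -0.9944,  1.2086],
       [ 0.    ,  0.    ,  0.    ,  1.    ]])}
```

View pics/scene0.png

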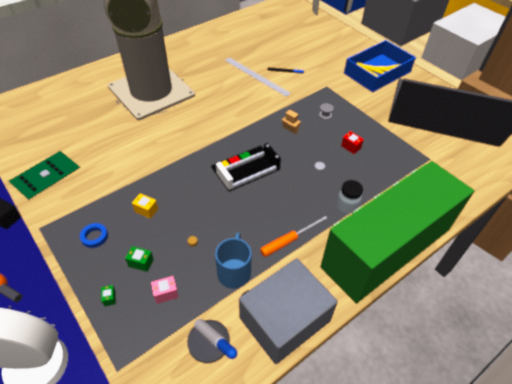

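View pics/top0.png

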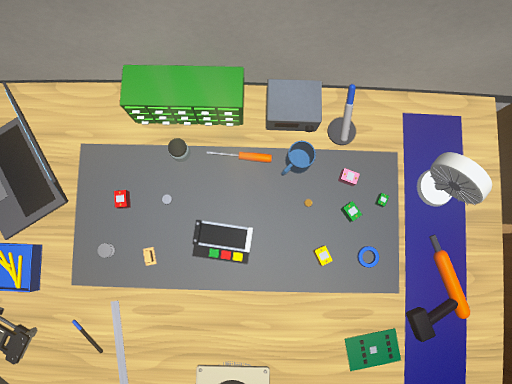

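The scene view shows the cradle at about (248,167). In the top view it is at (223,240), with tags green (214,253), red (226,255) and yellow (238,257). Modules (top): red (122,199), yellow (323,256), green large (352,211) and small (383,200), pink (349,176). The wedge is at (150,257). Next I'll zoom in and measure.

```bash
cat > h.py <<'E'
import cv2,numpy as np
from plant import read_camera,get_calibration,readout
np.set_printoptions(precision=4,suppress=True)
def K(n):
    c=get_calibration(n);f=192/np.tan(np.radians(c['fovy'])/2)
    return np.array([[f,0,c['cx']],[0,f,c['cy']],[0,0,1]]),np.array(c['dist_coeffs']),np.array(c['pose'])
def ray(n,px,z):
    k,d,P=K(n);px=np.asarray(px,float).reshape(-1,1,2)
    u=cv2.undistortPoints(px,k,d).reshape(-1,2)
    r=np.c_[u,np.ones(len(u))]@P[:3,:3].T
    o=P[:3,3];return o+r*((z-o[2])/r[:,2])[:,None]
def proj(n,p):
    k,d,P=K(n);R=P[:3,:3].T
    return cv2.projectPoints(np.asarray(p,float).reshape(-1,1,3),cv2.Rodrigues(R)[0],-R@P[:3,3],k,d)[0].reshape(-1,2)
H=dict(red=((172,8),120,70),yellow=((22,34),120,100),green=((45,80),110,50))
def mask(im,h):
    hsv=cv2.cvtColor(im,cv2.COLOR_RGB2HSV);(lo,hi),s,v=H[h];a=hsv[:,:,0]
    m=((a>=lo)|(a<=hi)) if lo>hi else ((a>=lo)&(a<=hi))
    return (m&(hsv[:,:,1]>s)&(hsv[:,:,2]>v)).astype(np.uint8)
def blobs(im,h,amin=25):
    n,l,st,c=cv2.connectedComponentsWithStats(mask(im,h),connectivity=8)
    return [(c[i],st[i],l==i) for i in range(1,n) if st[i,4]>amin]
E
python3 - <<'E'
from h import *
t=cv2.imread('pics/top0.png');s=cv2.imread('pics/scene0.png')
A=cv2.resize(t[205:270,130:265],None,fx=5.5,fy=5.5,interpolation=cv2.INTER_CUBIC)
B=cv2.resize(s[100:195,205:340],None,fx=5.5,fy=5.5,interpolation=cv2.INTER_CUBIC)
cv2.imwrite('pics/za.png',A);cv2.imwrite('pics/zb.png',B)
for h in H:
  for n,im in(("top",t),("scene",s)):
    for c,st,_ in blobs(im[:,:,::-1].copy(),h):
        w=ray(n,c,0.03)[0]
        if 0.2<w[0]<0.8 and abs(w[1])<.6: print(n,h,c,st,w)
E
```

```text
top red [121.7684 198.6474] [114 190  16  18 190] [0.5943 0.3464 0.03  ]
top red [225.337  254.4457] [220 250  11  10  92] [0.4369 0.0306 0.03  ]
scene red [351.6788 142.5662] [341 131  23  23 302] [0.6038 0.3355 0.03  ]
scene red [233.7286 158.8429] [228 155  13   9  70] [0.4505 0.0184 0.03  ]
scene red [165.8082 296.3767] [155 291  22  12 146] [ 0.7031 -0.3468  0.03  ]
top yellow [322.9116 255.0136] [315 246  18  20 147] [ 0.4414 -0.2577  0.03  ]
top yellow [237.2778 256.2556] [232 252  11  10  90] [ 0.4325 -0.0047  0.03  ]
scene yellow [225.    162.625] [222 160   7   6  32] [ 0.4478 -0.0099  0.03  ]
scene yellow [143.625  201.6429] [132 194  24  16 168] [ 0.4369 -0.2588  0.03  ]
top green [382.6129 199.2742] [378 193  11  13  62] [ 0.6122 -0.4395  0.03  ]
top green [352.1338 210.8169] [343 201  19  20 142] [ 0.5749 -0.3453  0.03  ]
top green [213.5765 252.6471] [209 248  10  10  85] [0.4413 0.0653 0.03  ]
scene green [244.3607 154.6066] [239 151  12   8  61] [0.4549 0.0527 0.03  ]
scene green [138.9235 259.0976] [125 246  28  25 379] [ 0.5833 -0.3492  0.03  ]
scene green [108.0635 295.7513] [101 285  14  21 189] [ 0.6257 -0.4455  0.03  ]
```

View pics/za.png

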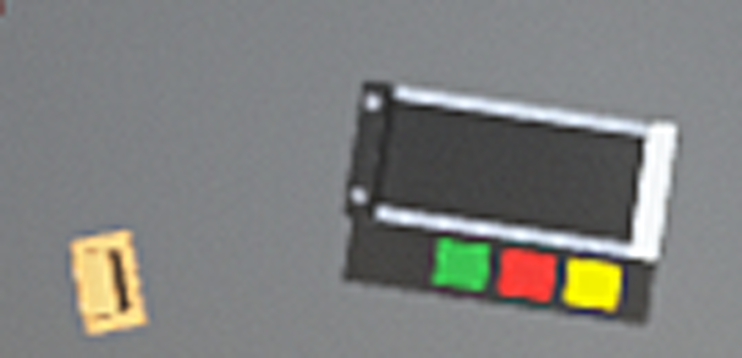

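View pics/zb.png

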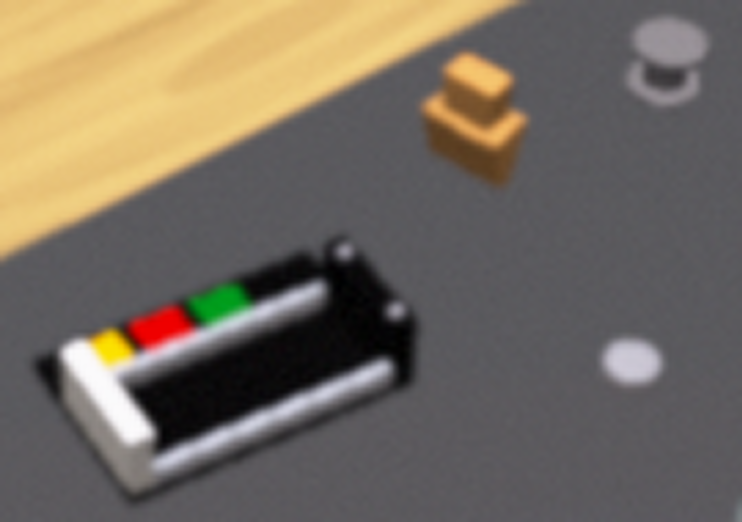

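Tag order from the white stop is yellow, red, green. The stop is at world −y, so the cradle axes are roughly the world axes with a small yaw. Next I'll measure tags, modules and wedge using two views.

```bash
cat >> h.py <<'E'
def tri(pt,ps):
    # least squares meeting point of the two rays
    A=np.zeros((3,3));b=np.zeros(3);L=[]
    for n,p in(("top",pt),("scene",ps)):
        o=K(n)[2][:3,3];d=ray(n,p,0)[0]-o;d/=np.linalg.norm(d);M=np.eye(3)-np.outer(d,d);A+=M;b+=M@o;L.append((M,o))
    x=np.linalg.solve(A,b);return x,np.linalg.norm(L[0][0]@(x-L[0][1]))*2000
def plate(im,c,r=14):
    # low saturation bright plate near c
    x0,y0=int(c[0])-r,int(c[1])-r;s=im[y0:y0+2*r,x0:x0+2*r];hsv=cv2.cvtColor(s,cv2.COLOR_RGB2HSV).astype(float)
    return s,hsv,(x0,y0)
E
python3 - <<'E'
from h import *
t=cv2.imread('pics/top0.png')[:,:,::-1].copy();s=cv2.imread('pics/scene0.png')[:,:,::-1].copy()
bt={h:blobs(t,h) for h in H};bs={h:blobs(s,h) for h in H}
def near(B,p): return min(B,key=lambda b:np.hypot(*(b[0]-p)))
T={}
for h,pt,ps in(("yellow",(237,256),(225,162)),("red",(225,254),(234,159)),("green",(213,252),(244,155))):
    a,b=near(bt[h],pt)[0],near(bs[h],ps)[0];x,e=tri(a,b);T[h]=x;print("tag",h,x,"miss mm",e,"top@.012",ray("top",a,.012)[0])
for h,pt,ps in(("yellow",(323,255),(144,202)),("red",(122,199),(352,143)),("green",(352,211),(139,259))):
    r=[]
    for n,im,B,p in(("top",t,bt,pt),("scene",s,bs,ps)):
        bl=near(B[h],p)
        m=bl[2].astype(np.uint8);cs=cv2.findContours(m,0,2)[0];hull=cv2.convexHull(np.vstack(cs))
        hm=cv2.fillConvexPoly(np.zeros_like(m),hull,1)
        hm=cv2.erode(hm,np.ones((3,3)))
        w=(255-cv2.cvtColor(im,cv2.COLOR_RGB2HSV)[:,:,1].astype(float))*hm*(cv2.cvtColor(im,cv2.COLOR_RGB2HSV)[:,:,1]<90)
        yy,xx=np.nonzero(w);W=w[yy,xx];c=np.array([(xx*W).sum(),(yy*W).sum()])/W.sum();r.append(c)
        print(h,n,"plate",c,len(W),"w@.04",ray(n,c,.04)[0],"hull rect m",[np.round(v,3) for v in cv2.minAreaRect((ray(n,hull.reshape(-1,2).astype(float),.04)[:,:2]*1000).astype(np.float32))])
    print(h,"tri",tri(*r))
def crop(im,c,r=16): return cv2.resize(im[c[1]-r:c[1]+r,c[0]-r:c[0]+r],(260,260),interpolation=cv2.INTER_CUBIC)
M=np.vstack([np.hstack([crop(t,c) for c in((323,255),(122,199),(352,211))]),np.hstack([crop(s,c) for c in((144,204),(352,143),(139,259))])])
cv2.imwrite('pics/mods.png',M[:,:,::-1])
E
```

```text
tag yellow [ 0.433  -0.0026  0.013 ] miss mm 3.840832167986977 top@.012 [ 0.432  -0.0042  0.012 ]
tag red [0.4357 0.0304 0.0108] miss mm 2.9105443431759874 top@.012 [0.4365 0.0315 0.012 ]
tag green [0.4401 0.0656 0.0106] miss mm 3.088118745107722 top@.012 [0.441  0.0668 0.012 ]
yellow top plate [323.3983 255.1522] 58 w@.04 [ 0.4412 -0.2572  0.04  ] hull rect m [array([ 441.946, -256.528]), array([49.632, 35.872]), np.float64(27.101)]
yellow scene plate [143.3053 200.8476] 59 w@.04 [ 0.4424 -0.2605  0.04  ] hull rect m [array([ 444.206, -260.86 ]), array([51.199, 38.126]), np.float64(26.316)]
yellow tri (array([ 0.4406, -0.2588,  0.037 ]), np.float64(2.3740004394157452))
red top plate [119.8695 198.0395] 57 w@.04 [0.5949 0.3491 0.04  ] hull rect m [array([593.956, 344.128]), array([50.932, 45.363]), np.float64(3.518)]
red scene plate [353.0641 137.2454] 38 w@.04 [0.5966 0.3459 0.04  ] hull rect m [array([607.303, 329.079]), array([64.346, 76.902]), np.float64(13.29)]
red tri (array([0.5948, 0.3496, 0.0368]), np.float64(1.3135044734863728))
green top plate [352.496  210.5547] 58 w@.04 [ 0.5748 -0.3438  0.04  ] hull rect m [array([ 574.243, -342.755]), array([50.202, 37.241]), np.float64(34.431)]
green scene plate [137.6393 254.0548] 91 w@.04 [ 0.576  -0.3465  0.04  ] hull rect m [array([ 586.878, -349.303]), array([63.796, 52.787]), np.float64(35.781)]
green tri (array([ 0.5746, -0.3453,  0.0372]), np.float64(1.811090050904196))
```

View pics/mods.png

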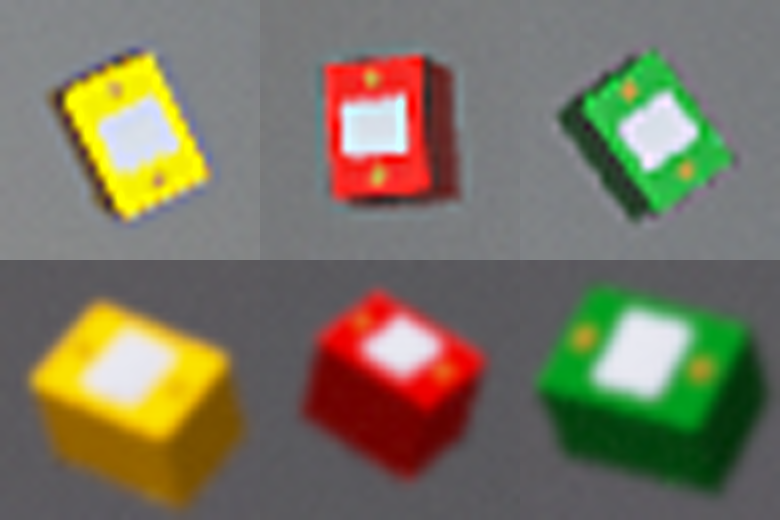

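Both green and yellow hull rectangles measure 50×36 mm, so those yaws are trustworthy: 27° and 34°. Red is about 4° (its side face spoils that hull). Now the cradle fit and the wedge.

```bash
python3 - <<'E'
from h import *
from scipy.spatial.transform import Rotation as R
t=cv2.imread('pics/top0.png')[:,:,::-1].copy();s=cv2.imread('pics/scene0.png')[:,:,::-1].copy()
hs=cv2.cvtColor(t,cv2.COLOR_RGB2HSV)
# white of the cradle (rails z=.020, stop z=.048)
def comps(m,a=20):
    n,l,st,c=cv2.connectedComponentsWithStats(m.astype(np.uint8));return [(c[i],st[i],l==i) for i in range(1,n) if st[i,4]>a]
m=(hs[:,:,1]<60)&(hs[:,:,2]>185);m[:210]=0;m[265:]=0;m[:,:188]=0;m[:,258:]=0
# upper & lower rail lines: columns 205..240, brightest row subpixel
def line(r0f):
    P=[]
    for x in range(206,243):
        y0=r0f(x);ys=np.arange(int(y0)-3,int(y0)+4);v=t[ys,x].astype(float).mean(1);v=np.clip(v-130,0,None)
        if v.sum()>0:P.append((x,(ys*v).sum()/v.sum()))
    return np.array(P)
up=line(lambda x:205+(93+(x-130-395/5.5)*5.5*37/250)/5.5)
lo=line(lambda x:205+(212+(x-130-378/5.5)*5.5*38/260)/5.5)
for n,L in(("up",up),("lo",lo)):
    w=ray("top",L,.020)[:,:2];vx,vy,x0,y0=cv2.fitLine((w*1000).astype(np.float32),cv2.DIST_HUBER,0,.01,.01).ravel()
    print(n,"yaw of y-axis deg",np.degrees(np.arctan2(-vx*np.sign(vy),abs(vy))),"x at y=0.03:",x0+vx/vy*(30-y0))
# tags rigid fit
C=np.array([[-.054,-.05175],[-.054,-.01575],[-.054,.02025]])
px=dict(top=[(237.28,256.26),(225.34,254.45),(213.58,252.65)],scene=[(225,162.6),(233.73,158.84),(244.36,154.6)])
for n in px:
    w=ray(n,px[n],.012)[:,:2];a=w-w.mean(0);b=C-C.mean(0)
    ang=np.arctan2((b[:,0]*a[:,1]-b[:,1]*a[:,0]).sum(),(b*a).sum());Rm=np.array([[np.cos(ang),-np.sin(ang)],[np.sin(ang),np.cos(ang)]])
    print(n,"cradle yaw",np.degrees(ang),"origin",w.mean(0)-Rm@C.mean(0));print(w)
# wedge
for n,im,c in(("top",t,(150,257)),("scene",s,(291,121))):
    h=cv2.cvtColor(im,cv2.COLOR_RGB2HSV);r=18
    m=np.zeros(im.shape[:2],np.uint8);sl=np.s_[c[1]-r:c[1]+r,c[0]-r:c[0]+r]
    m[sl]=((h[sl][:,:,1]>70)&(h[sl][:,:,0]<25))
    if n=="scene":
        l=np.array(im);  # keep only component at centre
    lab=cv2.connectedComponents(m)[1];k=lab[c[1],c[0]];m=(lab==k).astype(np.uint8)
    cs=np.vstack(cv2.findContours(m,0,1)[0]).reshape(-1,2).astype(float)
    print(n,"wedge px",m.sum(),np.argwhere(m).mean(0)[::-1],cs.min(0),cs.max(0),"rect@.04",[np.round(v,1) for v in cv2.minAreaRect((ray(n,cs,.04)[:,:2]*1000).astype(np.float32))])
st=readout.read_state();print(R.from_rotvec(st['orientation']).as_matrix())
def crop(im,c,r=18): return cv2.resize(im[c[1]-r:c[1]+r,c[0]-r:c[0]+r],(390,390),interpolation=cv2.INTER_CUBIC)
cv2.imwrite('pics/wedge.png',np.hstack([crop(t,(150,257)),crop(s,(291,121))])[:,:,::-1])
E
```

```text
up yaw of y-axis deg -6.9068685 x at y=0.03: 524.53595
lo yaw of y-axis deg -6.9624057 x at y=0.03: 457.45926
top cradle yaw -7.2040158614315315 origin [0.492  0.0402]
[[ 0.432  -0.0043]
 [ 0.4365  0.0315]
 [ 0.4409  0.0668]]
scene cradle yaw -6.486294204709318 origin [0.4919 0.04  ]
[[ 0.4332 -0.0004]
 [ 0.4359  0.0284]
 [ 0.4404  0.0634]]
top wedge px 196 [149.1633 255.9337] [143. 247.] [156. 265.] rect@.04 [array([426.7, 252.8]), array([50.7, 33.5]), np.float64(14.0)]
scene wedge px 324 [291.0031 121.0278] [281. 109.] [300. 133.] rect@.04 [array([429.8, 247.5]), array([ 59.6, 104.4]), np.float64(36.4)]
[[-0.9027  0.4303 -0.0009]
 [ 0.4303  0.9027 -0.0014]
 [ 0.0002 -0.0017 -1.    ]]
```

View pics/wedge.png

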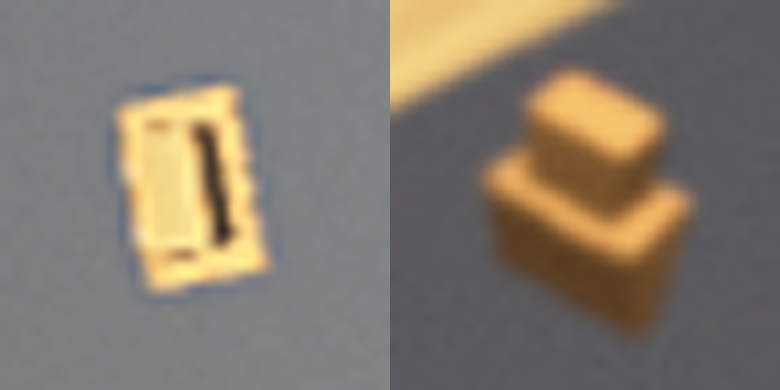

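Cradle (average of both cameras): origin (0.492, 0.039), yaw −7.0°. The two rails sit 66.6 mm apart against the 66 mm given, and the tags are at z≈0.012, so the fit holds. Wedge: (0.427, 0.251), yaw about 11°. Now moving to yellow.

```bash
python3 -m handwheel '[[4.5,-4,-1,0,0],[4.5,-4,-1,0,0],[4.5,-4,-1,0,0],[0.4,-6.1,0,0,0],[0.5,-6.1,0,0,0],[0.4,-6.1,0,0,0],[0.5,-6.1,0,0,0],[0.4,-6.1,0,0,0],[0.5,-6.1,0,0,0],[0.4,-6.1,0,0,0]]' && python3 -m handwheel '[[0.5,-6.1,0,-0.16,0],[0.4,-6.1,0,-0.16,0],[0.4,-6.1,-0.8,-0.16,0],[0.5,-6.1,-0.8,-0.174,0],[0,0,-0.8,0,0],[0,0,0,0,0],[0,0,0,0,0]]'
```

```text
t: 1.35
tool_pos: [0.4237, -0.0072, 0.3746]
orientation: [0.693, 3.064, 0.0]
force: [0.7, -0.6, 0.4]
opening: 0.0932
gripper_force: 0.0
t: 2.22
tool_pos: [0.4423, -0.2482, 0.3509]
orientation: [-1.637, -2.681, -0.0]
force: [0.6, 0.4, -0.6]
opening: 0.093
gripper_force: 0.0
```

```bash
python3 -m handwheel '[[0,-1.1,-4,0,0],[0,0,-4,0,0],[0,0,-4,0,0],[0,0,-1.4,0,0],[0,0,-1.4,0,0],[0,0,0,0,0],[0,0,0,0,0]]' 25 && python3 - <<'E'
from h import *
im=read_camera("scene");cv2.imwrite("pics/g1.png",cv2.resize(im[140:260,60:240],None,fx=4,fy=4,interpolation=2)[:,:,::-1]);print(readout.read_state()['tool_pos'])
E
```

```text
t: 3.1
tool_pos: [0.4428, -0.2607, 0.2041]
orientation: [1.639, 2.678, -0.0]
force: [0.3, 0.3, 0.3]
opening: 0.0933
gripper_force: 0.0
[ 0.4428 -0.2608  0.2041]
```

View pics/g1.png

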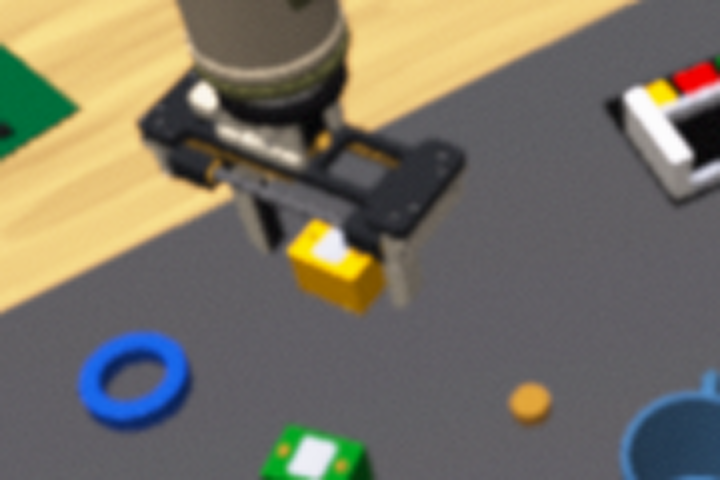

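The picture shows the fingers either side of the yellow block, at about (265,230) and (400,270) in the crop, along its long axis. Closing and lifting.

```bash
python3 -m handwheel '[[0,0,0,0,1],[0,0,0,0,1],[0,0,0,0,1],[0,0,0,0,1],[0,0,0,0,1],[0,0,0,0,1],[0,0,2,0,1],[0,0,5,0,1],[0,0,5,0,1],[0,0,0,0,1]]' 25
```

```text
t: 4.4
tool_pos: [0.4436, -0.2614, 0.3278]
orientation: [1.636, 2.672, -0.001]
force: [0.3, -1.1, -0.2]
opening: 0.0503
gripper_force: 25.0
```

```bash
python3 -m handwheel '[[0.9,5,0,-0.15,1],[0.9,5,0,-0.15,1],[0.9,5,0,-0.15,1],[0.9,5,0,-0.147,1],[0.7,5,0,0,1],[0,0,0,0,1],[0,0,-4,0,1],[0,0,-3,0,1],[0,0,0,0,1],[0,0,0,0,1]]' && python3 - <<'E'
from h import *
s=readout.read_state();print(s['tool_pos'],s['orientation'],s['force'])
a=s['orientation'];print(2*np.degrees(np.arctan2(a[1],a[0]))-90)
for n in("scene","top"):
    im=read_camera(n);cv2.imwrite(f"pics/{n}1.png",im[:,:,::-1])
A=cv2.imread("pics/scene1.png")[95:205,190:320];B=cv2.imread("pics/top1.png")[190:300,170:300]
cv2.imwrite("pics/p1.png",cv2.resize(np.hstack([A,B]),None,fx=3,fy=3,interpolation=2))
E
```

```text
t: 5.65
tool_pos: [0.4853, -0.011, 0.2533]
orientation: [2.356, 2.077, 0.0]
force: [0.3, -0.3, -0.9]
opening: 0.0498
gripper_force: 25.0
[ 0.4853 -0.011   0.2533] [2.3563 2.0775 0.    ] [ 0.3465 -0.2518 -0.9217]
-7.197598109185819
```

View pics/p1.png

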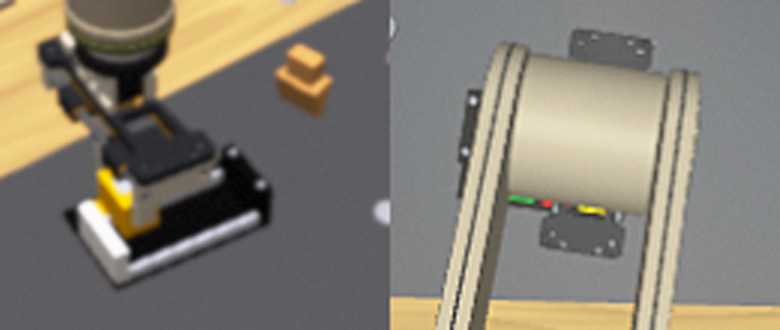

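The yellow block hangs just inside the white stop and looks aligned. Lowering to just above the floor.

```bash
python3 -m handwheel '[[0.05,0,-2,0,1],[0,0,-1,0,1],[0,0,-0.6,0,1],[0,0,-0.3,0,1],[0,0,-0.2,0,1],[0,0,0,0,1],[0,0,0,0,1]]'; python3 -m handwheel '[[0,0,-0.1,0,1],[0,0,0,0,1],[-0.02,-0.15,0,0,1],[0,0,0,0,1],[0,0,0,0,1]]'
```

```text
t: 6.62
tool_pos: [0.4858, -0.0104, 0.212]
orientation: [2.356, 2.078, 0.0]
force: [0.0, 0.0, -0.8]
opening: 0.0497
gripper_force: 25.0
t: 7.25
tool_pos: [0.4855, -0.0119, 0.2108]
orientation: [2.356, 2.078, -0.0]
force: [-0.4, -0.5, -0.9]
opening: 0.0496
gripper_force: 25.0
```

```bash
python3 -m handwheel '[[0,0,-0.1,0,1],[0,0,0,0,1],[0,0,0,0,1]]'; python3 -m handwheel '[[-0.02,-0.15,0,0,1],[0,0,0,0,1],[0,0,0,0,1]]'
```

```text
t: 7.62
tool_pos: [0.4858, -0.0119, 0.2107]
orientation: [2.355, 2.078, 0.001]
force: [-2.1, 0.5, 7.2]
opening: 0.0495
gripper_force: 25.0
t: 8.0
tool_pos: [0.4858, -0.0133, 0.2107]
orientation: [2.355, 2.078, 0.002]
force: [-0.1, 1.2, 6.3]
opening: 0.05
gripper_force: 25.0
```

The module is on the floor (7 N upward). Sliding it towards the stop until it touches.

```bash
for i in 1; do python3 -m handwheel '[[-0.02,-0.15,0.03,0,1],[0,0,0,0,1],[0,0,0,0,1]]'; python3 -m handwheel '[[-0.02,-0.15,0,0,1],[0,0,0,0,1],[0,0,0,0,1]]'; done
```

```text
t: 8.38
tool_pos: [0.4857, -0.014, 0.2107]
orientation: [-2.355, -2.079, -0.004]
force: [2.5, 8.4, 2.8]
opening: 0.0497
gripper_force: 25.0
t: 8.75
tool_pos: [0.4855, -0.0147, 0.2107]
orientation: [-2.354, -2.078, -0.006]
force: [1.3, 13.0, 3.4]
opening: 0.0499
gripper_force: 25.0
```

Contact with the stop (13 N). Easing off, releasing and going up.

```bash
python3 -m handwheel '[[0.02,0.1,0,0,1],[0,0,0,0,0.6],[0,0,0,0,0],[0,0,0,0,0],[0,0,0,0,0],[0,0,0,0,0],[0,0,4,0,0],[0,0,6,0,0],[0,0,2.5,0,0],[0,0,0,0,0]]'
```

```text
t: 10.0
tool_pos: [0.486, -0.0156, 0.3377]
orientation: [2.353, 2.076, 0.005]
force: [-0.7, -0.6, -0.3]
opening: 0.0929
gripper_force: 0.0
```

```bash
python3 -m handwheel '[[1.57,5.19,0,0.1,0],[1.57,5.19,0,0.113,0],[1.57,5.19,0,0,0],[1.57,5.19,0,0,0],[1.57,5.19,0,0,0],[1.57,5.19,0,0,0],[1.55,5.16,0,0,0],[0,0,0,0,0],[0,0,0,0,0]]' && python3 - <<'E'
from h import *
s=readout.read_state();a=s['orientation'];print(2*np.degrees(np.arctan2(a[1],a[0]))-90,s['tool_pos'])
im=read_camera("scene");cv2.imwrite("pics/s2.png",im[:,:,::-1])
E
```

```text
t: 11.12
tool_pos: [0.5943, 0.3473, 0.3326]
orientation: [-2.12, -2.317, 0.005]
force: [0.2, 0.1, 0.6]
opening: 0.0929
gripper_force: 0.0
-354.92939248020195 [0.5943 0.3473 0.3326]
```

```bash
python3 -m handwheel '[[0.1,0,-4,0,0],[0,0,-4,0,0],[0,0,-3,0,0],[0,0,-1.4,0,0],[0,0,-0.5,0,0],[0,0,0,0,0],[0,0,0,0,0]]' && python3 - <<'E'
from h import *
s=readout.read_state();print(s['tool_pos'],s['force'])
im=read_camera("scene");cv2.imwrite("pics/g2.png",cv2.resize(im[80:180,210:400],None,fx=4,fy=4,interpolation=2)[:,:,::-1])
E
```

```text
t: 12.05
tool_pos: [0.5964, 0.3479, 0.2079]
orientation: [2.121, 2.316, 0.004]
force: [-0.3, 0.2, 0.1]
opening: 0.0931
gripper_force: 0.0
[0.5964 0.3479 0.2079] [-0.2946  0.2354  0.0843]
```

View pics/g2.png

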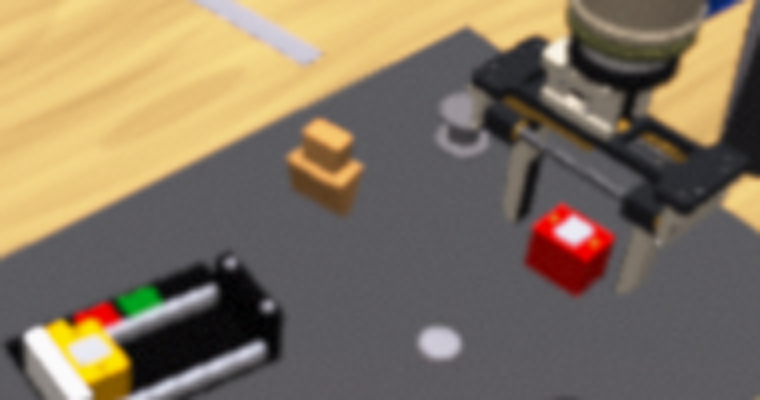

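Yellow sits square against the stop. Red lies between the fingers at crop (515,180) and (635,255). Lowering the last few mm and gripping.

```bash
python3 -m handwheel '[[0,0,-0.4,0,0],[0,0,0,0,1],[0,0,0,0,1],[0,0,0,0,1],[0,0,0,0,1],[0,0,0,0,1],[0,0,2,0,1],[0,0,5,0,1],[0,0,5.5,0,1],[0,0,0,0,1]]' 25
```

```text
t: 13.35
tool_pos: [0.5976, 0.3486, 0.3363]
orientation: [2.118, 2.313, 0.019]
force: [0.2, 0.5, -0.9]
opening: 0.05
gripper_force: 24.8
```

```bash
python3 -m handwheel '[[-1.77,-5.35,0,0,1],[-1.77,-5.35,0,0,1],[-1.77,-5.35,0,0,1],[-1.77,-5.35,0,-0.1,1],[-1.77,-5.35,0,-0.113,1],[-1.77,-5.35,0,0,1],[0,0,0,0,1],[0,0,-4,0,1],[0,0,-3,0,1],[0,0,0,0,1]]' && python3 - <<'E'
from h import *
read_camera("scene");im=read_camera("scene");s=readout.read_state();a=s['orientation'];print(2*np.degrees(np.arctan2(a[1],a[0]))-90,s['tool_pos'],a)
cv2.imwrite("pics/p2.png",cv2.resize(im[95:205,190:320],None,fx=4,fy=4,interpolation=2)[:,:,::-1])
E
```

```text
t: 14.6
tool_pos: [0.4881, 0.0274, 0.2544]
orientation: [-2.352, -2.076, 0.006]
force: [0.3, 1.0, -0.6]
opening: 0.0498
gripper_force: 24.8
-367.1225013382407 [0.4898 0.0272 0.2577] [-2.355  -2.0791 -0.0002]
```

View pics/p2.png

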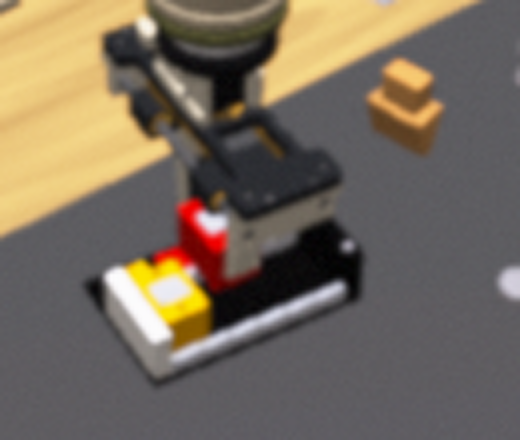

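Red hangs clear of yellow. Lowering.

```bash
python3 -m handwheel '[[0.1,0,-2,0,1],[0,0,-1,0,1],[0,0,-0.8,0,1],[0,0,-0.4,0,1],[0,0,-0.3,0,1],[0,0,0,0,1],[0,0,0,0,1]]'; python3 -m handwheel '[[0,0,-0.1,0,1],[0,0,0,0,1],[0,0,0,0,1]]'
```

```text
t: 15.58
tool_pos: [0.4907, 0.0266, 0.2123]
orientation: [2.356, 2.078, 0.0]
force: [0.4, -0.1, -2.1]
opening: 0.0503
gripper_force: 24.8
t: 15.95
tool_pos: [0.4906, 0.0266, 0.2111]
orientation: [2.356, 2.078, 0.0]
force: [1.0, 0.3, -1.2]
opening: 0.0498
gripper_force: 24.8
```

```bash
python3 -m handwheel '[[0,0,-0.1,0,1],[0,0,0,0,1],[0,0,0,0,1]]'; python3 -m handwheel '[[-0.02,-0.2,0,0,1],[0,0,0,0,1],[0,0,0,0,1]]'
```

```text
t: 16.32
tool_pos: [0.4905, 0.0266, 0.21]
orientation: [-2.356, -2.078, 0.0]
force: [-0.0, -0.0, -1.0]
opening: 0.0496
gripper_force: 24.8
t: 16.7
tool_pos: [0.4903, 0.0246, 0.21]
orientation: [-2.356, -2.078, -0.0]
force: [0.3, 0.5, -1.2]
opening: 0.0499
gripper_force: 24.8
```

```bash
python3 -m handwheel '[[0,0,-0.1,0,1],[0,0,0,0,1],[0,0,0,0,1]]'; python3 -m handwheel '[[-0.02,-0.1,0,0,1],[0,0,0,0,1],[0,0,0,0,1]]'
```

```text
t: 17.08
tool_pos: [0.4907, 0.0246, 0.21]
orientation: [2.355, 2.078, 0.001]
force: [-2.5, 0.6, 7.7]
opening: 0.0499
gripper_force: 24.8
t: 17.45
tool_pos: [0.4907, 0.0238, 0.21]
orientation: [2.355, 2.078, 0.002]
force: [-1.5, 1.8, 6.4]
opening: 0.05
gripper_force: 24.8
```

```bash
python3 -m handwheel '[[-0.02,-0.12,0.03,0,1],[0,0,0,0,1],[0,0,0,0,1]]'; python3 -m handwheel '[[-0.02,-0.12,0,0,1],[0,0,0,0,1],[0,0,0,0,1]]'
```

```text
t: 17.82
tool_pos: [0.4905, 0.0231, 0.21]
orientation: [2.356, 2.078, 0.004]
force: [1.5, 6.8, 3.6]
opening: 0.0498
gripper_force: 24.8
t: 18.2
tool_pos: [0.4905, 0.0222, 0.21]
orientation: [-2.356, -2.078, -0.005]
force: [2.4, 8.3, 0.9]
opening: 0.0497
gripper_force: 24.9
```

Red is against yellow. Releasing and going to green.

```bash
python3 -m handwheel '[[0.02,0.1,0,0,1],[0,0,0,0,0.6],[0,0,0,0,0],[0,0,0,0,0],[0,0,0,0,0],[0,0,0,0,0],[0,0,4,0,0],[0,0,6,0,0],[0,0,2.5,0,0],[0,0,0,0,0]]' && python3 -m handwheel '[[1.41,-5.26,0,0.18,0],[1.41,-5.26,0,0.18,0],[1.41,-5.26,0,0.18,0],[1.41,-5.26,0,0.184,0],[1.41,-5.26,0,0,0],[1.41,-5.26,0,0,0],[0,-5.2,0,0,0],[0,0,0,0,0],[0,0,0,0,0]]'
```

```text
t: 19.45
tool_pos: [0.4909, 0.0221, 0.337]
orientation: [2.353, 2.076, 0.006]
force: [0.2, -0.0, -1.0]
opening: 0.0931
gripper_force: 0.0
t: 20.58
tool_pos: [0.5738, -0.3435, 0.332]
orientation: [-1.473, -2.771, -0.001]
force: [0.9, 0.5, -0.1]
opening: 0.0931
gripper_force: 0.0
```

```bash
python3 -m handwheel '[[0,0,-4,0,0],[0,0,-4,0,0],[0,0,-3,0,0],[0,0,-1.5,0,0],[0,0,-0.3,0,0],[0,0,0,0,0],[0,0,0,0,0]]' && python3 - <<'E'
from h import *
s=readout.read_state();print(s['tool_pos'],s['force'])
im=read_camera("scene");cv2.imwrite("pics/g3.png",cv2.resize(im[140:300,60:260],None,fx=3.5,fy=3.5,interpolation=2)[:,:,::-1])
E
```

```text
t: 21.45
tool_pos: [0.5749, -0.3443, 0.2082]
orientation: [1.473, 2.772, -0.001]
force: [0.2, 0.0, -0.2]
opening: 0.0933
gripper_force: 0.0
[ 0.5749 -0.3443  0.2082] [ 0.165   0.0189 -0.159 ]
```

View pics/g3.png

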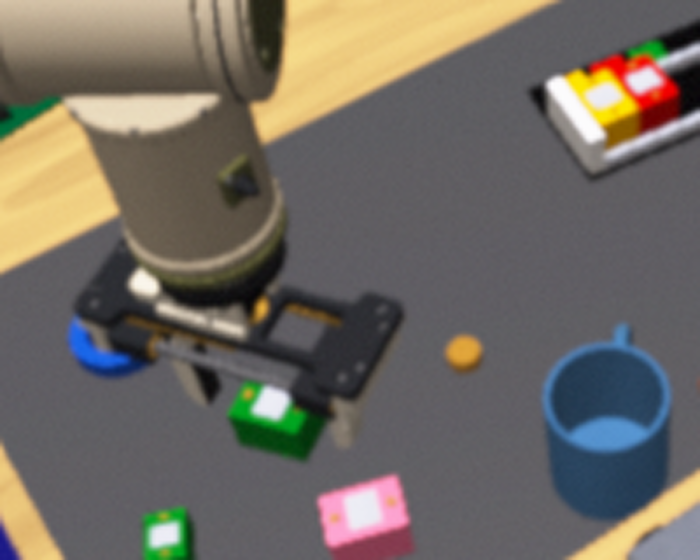

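Yellow and red sit side by side. The large green block is between the fingers at crop (200,385) and (345,425), clear of the small green and the pink. Gripping.

```bash
python3 -m handwheel '[[0,0,-0.4,0,0],[0,0,0,0,1],[0,0,0,0,1],[0,0,0,0,1],[0,0,0,0,1],[0,0,0,0,1],[0,0,2,0,1],[0,0,5,0,1],[0,0,5.5,0,1],[0,0,0,0,1]]' 25
```

```text
t: 22.75
tool_pos: [0.5759, -0.3451, 0.3363]
orientation: [1.468, 2.763, -0.003]
force: [1.0, -0.7, -0.6]
opening: 0.0503
gripper_force: 24.8
```

```bash
python3 -m handwheel '[[-1.15,5.83,0,0,1],[-1.15,5.83,0,-0.18,1],[-1.15,5.83,0,-0.18,1],[-1.15,5.83,0,-0.18,1],[-1.15,5.83,0,-0.18,1],[-1.15,5.83,0,0,1],[-1.13,5.83,0,0,1],[0,0,0,0,1],[0,0,-4,0,1],[0,0,-3,0,1]]' && python3 -m handwheel '[[0,0,0,0,1],[0,0,0,0,1],[0,0,0,0,1]]' && python3 - <<'E'
from h import *
im=read_camera("scene");s=readout.read_state();a=s['orientation'];print(2*np.degrees(np.arctan2(a[1],a[0]))-90,s['tool_pos'],a)
cv2.imwrite("pics/p3.png",cv2.resize(im[95:205,190:320],None,fx=4,fy=4,interpolation=2)[:,:,::-1])
E
```

```text
t: 24.0
tool_pos: [0.494, 0.0623, 0.2562]
orientation: [2.352, 2.083, -0.001]
force: [0.2, -0.4, -1.0]
opening: 0.0499
gripper_force: 24.8
t: 24.38
tool_pos: [0.4952, 0.0625, 0.2592]
orientation: [2.351, 2.081, 0.003]
force: [0.3, -0.6, -2.0]
opening: 0.0502
gripper_force: 24.8
-6.979282378029026 [0.4951 0.0626 0.259 ] [2.3512 2.0809 0.0032]
```

View pics/p3.png

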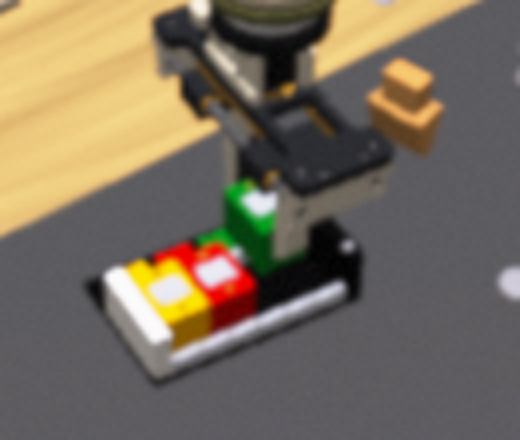

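Green is clear of red. Lowering.

```bash
python3 -m handwheel '[[0,0.05,-2,0,1],[0,0,-1,0,1],[0,0,-0.8,0,1],[0,0,-0.5,0,1],[0,0,-0.4,0,1],[0,0,0,0,1],[0,0,0,0,1]]'; python3 -m handwheel '[[0,0,-0.1,0,1],[0,0,0,0,1],[0,0,0,0,1]]';
```

```text
t: 25.3
tool_pos: [0.4944, 0.0633, 0.2106]
orientation: [2.352, 2.082, 0.0]
force: [0.2, 0.0, -1.6]
opening: 0.0502
gripper_force: 24.9
t: 25.68
tool_pos: [0.4946, 0.0634, 0.2102]
orientation: [2.352, 2.082, 0.001]
force: [-1.3, -0.4, 5.0]
opening: 0.0497
gripper_force: 24.9
```

Touching the floor. Sliding to red.

```bash
python3 -m handwheel '[[-0.03,-0.25,0,0,1],[0,0,0,0,1],[0,0,0,0,1]]'; python3 -m handwheel '[[-0.02,-0.15,0,0,1],[0,0,0,0,1],[0,0,0,0,1]]'
```

```text
t: 26.05
tool_pos: [0.4945, 0.0609, 0.2102]
orientation: [2.352, 2.082, 0.002]
force: [-0.9, 1.9, 6.5]
opening: 0.0498
gripper_force: 24.8
t: 26.42
tool_pos: [0.4944, 0.06, 0.2102]
orientation: [2.352, 2.082, 0.005]
force: [1.2, 6.6, 3.7]
opening: 0.0498
gripper_force: 24.9
```

```bash
python3 -m handwheel '[[-0.01,-0.07,0,0,1],[0,0,0,0,1],[0.02,0.1,0,0,1],[0,0,0,0,0.6],[0,0,0,0,0],[0,0,0,0,0],[0,0,0,0,0],[0,0,4,0,0],[0,0,6,0,0],[0,0,2.5,0,0]]' && python3 -m handwheel '[[-1.7,4.75,0,0.157,0],[-1.7,4.75,0,0.157,0],[-1.7,4.75,0,0,0],[-1.7,4.75,0,0,0],[0,0,0,0,0],[0,0,0,0,0],[0,0,0,0,0]]' && python3 - <<'E'
from h import *
im=read_camera("scene");s=readout.read_state();a=s['orientation'];print(2*np.degrees(np.arctan2(a[1],a[0]))-90,s['tool_pos'],a)
cv2.imwrite("pics/p4.png",cv2.resize(im[85:195,195:325],None,fx=4,fy=4,interpolation=2)[:,:,::-1])
E
```

```text
t: 27.68
tool_pos: [0.4947, 0.0595, 0.3382]
orientation: [2.35, 2.08, 0.006]
force: [0.6, 0.7, 0.1]
opening: 0.0929
gripper_force: 0.0
t: 28.55
tool_pos: [0.4264, 0.2485, 0.3342]
orientation: [1.999, 2.423, -0.001]
force: [1.2, 0.1, -0.5]
opening: 0.093
gripper_force: 0.0
10.925929503848636 [0.4264 0.2485 0.3343] [ 1.9998  2.4227 -0.0005]
```

View pics/p4.png

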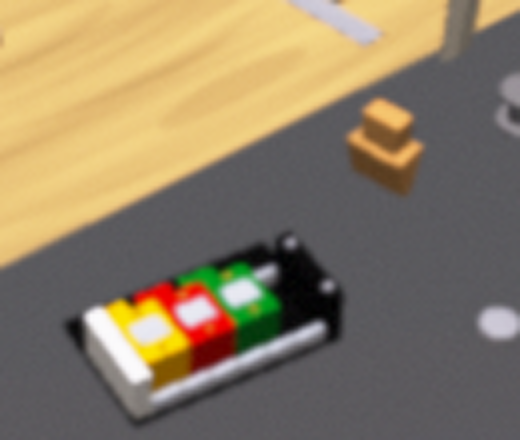

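All three modules are packed, and the gap remains at the black wall. Lowering over the wedge tab.

```bash
python3 -m handwheel '[[0.05,0.25,-3,0,0],[0,0,-3,0,0],[0,0,-2,0,0],[0,0,-1.6,0,0],[0,0,-0.7,0,0],[0,0,0,0,0],[0,0,0,0,0],[0,0,0,0,0]]' && python3 - <<'E'
from h import *
im=read_camera("scene");s=readout.read_state();print(s['tool_pos'],s['force'])
cv2.imwrite("pics/g4.png",cv2.resize(im[70:160,230:350],None,fx=4.5,fy=4.5,interpolation=2)[:,:,::-1])
E
```

```text
t: 29.6
tool_pos: [0.4268, 0.2523, 0.2322]
orientation: [1.997, 2.424, 0.002]
force: [-0.1, -0.3, 0.0]
opening: 0.0931
gripper_force: 0.0
[0.4267 0.2523 0.2321] [-0.554  -0.1968  0.9084]
```

View pics/g4.png

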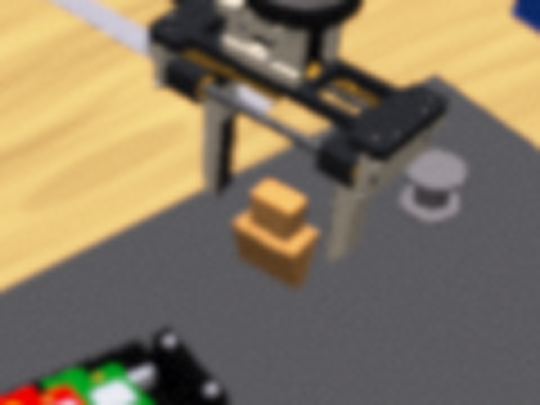

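The tips are centred on the tab at crop (280,225), above the shoulders. Gripping the tab.

```bash
python3 -m handwheel '[[0,-0.1,-0.2,0,0],[0,0,0,0,1],[0,0,0,0,1],[0,0,0,0,1],[0,0,0,0,1],[0,0,0,0,1],[0,0,0,0,1],[0,0,2,0,1],[0,0,5,0,1],[0,0,2,0,1]]' 40 && python3 -m handwheel '[[0,0,0,0,1],[0,0,0,0,1]]' && python3 - <<'E'
from h import *
im=read_camera("scene");s=readout.read_state();print(s['tool_pos'],s['orientation'])
cv2.imwrite("pics/g5.png",im[:,:,::-1])
E
```

```text
t: 30.9
tool_pos: [0.427, 0.2514, 0.3224]
orientation: [1.997, 2.423, 0.005]
force: [0.1, 0.5, -1.2]
opening: 0.0337
gripper_force: 40.0
t: 31.15
tool_pos: [0.4259, 0.2509, 0.3179]
orientation: [-1.997, -2.424, 0.003]
force: [-0.5, 0.9, -0.8]
opening: 0.0338
gripper_force: 40.0
[0.4258 0.2509 0.3176] [-1.9969 -2.4238  0.0039]
```

```bash
python3 -m handwheel '[[2.43,-5.27,0,-0.157,1],[2.43,-5.27,0,-0.157,1],[2.43,-5.26,0,0,1],[0,0,0,0,1],[0,0,-2,0,1],[0,0,-1,0,1],[0,0,0,0,1],[0,0,0,0,1]]' && python3 - <<'E'
from h import *
im=read_camera("scene");s=readout.read_state();a=s['orientation'];print(2*np.degrees(np.arctan2(a[1],a[0]))-90,s['tool_pos'],a)
cv2.imwrite("pics/p5.png",cv2.resize(im[85:195,195:325],None,fx=4,fy=4,interpolation=2)[:,:,::-1])
E
```

```text
t: 32.2
tool_pos: [0.4993, 0.0937, 0.2897]
orientation: [2.351, 2.083, 0.0]
force: [0.3, 0.7, -0.6]
opening: 0.0338
gripper_force: 40.0
-6.918906666141126 [0.4994 0.0936 0.29  ] [2.3511 2.083  0.0011]
```

View pics/p5.png

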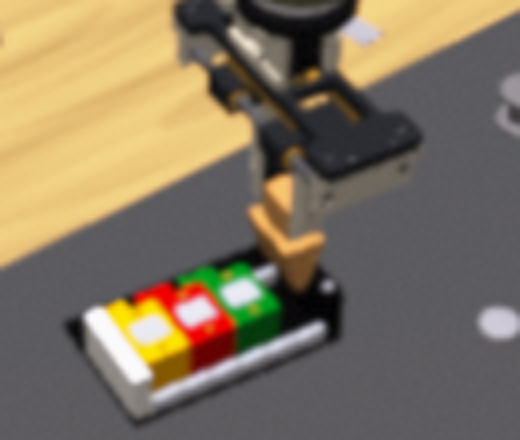

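The wedge is upright above the gap. Lowering in stages while watching the force.

```bash
python3 -m handwheel '[[0,-0.05,-2,0,1],[0,0,-1.5,0,1],[0,0,-0.5,0,1],[0,0,0,0,1],[0,0,0,0,1]]'; python3 -m handwheel '[[0,0,-0.5,0,1],[0,0,0,0,1],[0,0,0,0,1]]'
```

```text
t: 32.88
tool_pos: [0.4996, 0.0927, 0.25]
orientation: [2.352, 2.082, 0.001]
force: [-0.2, -0.1, -0.5]
opening: 0.0341
gripper_force: 40.0
t: 33.25
tool_pos: [0.4993, 0.0926, 0.2444]
orientation: [-2.352, -2.082, 0.0]
force: [-0.2, 0.0, -1.0]
opening: 0.0338
gripper_force: 40.0
```

```bash
python3 -m handwheel '[[0,0,-0.3,0,1],[0,0,0,0,1],[0,0,0,0,1]]'; python3 -m handwheel '[[0,0,-0.15,0,1],[0,0,0,0,1],[0,0,0,0,1]]'
```

```text
t: 33.62
tool_pos: [0.4992, 0.0925, 0.2412]
orientation: [-2.352, -2.082, 0.001]
force: [0.2, -1.5, -1.5]
opening: 0.034
gripper_force: 40.0
t: 34.0
tool_pos: [0.4994, 0.0926, 0.2408]
orientation: [2.352, 2.082, -0.0]
force: [-3.7, -2.7, 8.2]
opening: 0.0332
gripper_force: 40.0
```

```bash
python3 -m handwheel '[[-0.01,-0.06,-0.1,0,1],[0,0,0,0,1],[0,0,0,0,1]]'; python3 -m handwheel '[[0,0,-0.1,0,1],[0,0,0,0,1],[0,0,0,0,1]]'
```

```text
t: 34.38
tool_pos: [0.4996, 0.0923, 0.2407]
orientation: [2.352, 2.082, 0.002]
force: [-5.6, -0.0, 13.9]
opening: 0.0335
gripper_force: 40.0
t: 34.75
tool_pos: [0.4999, 0.0923, 0.2406]
orientation: [2.352, 2.082, 0.003]
force: [-8.2, -0.1, 22.0]
opening: 0.0338
gripper_force: 40.0
```

Stiff at z=0.2406 with 22 N: home or very nearly so. Releasing, then checking the height.

```bash
python3 -m handwheel '[[0,0,0.2,0,1],[0,0,0,0,0.5],[0,0,0,0,0],[0,0,0,0,0],[0,0,0,0,0],[0,0,0,0,0],[0,0,3,0,0],[0,0,3,0,0],[0,0,6,0,0],[0,0,0,0,0]]' && python3 -m handwheel '[[-2,4,3,0,0],[-3,5,3,0,0],[-3,5,0,0,0],[0,5,0,0,0],[0,0,0,0,0],[0,0,0,0,0]]' && python3 - <<'E'
from h import *
im=read_camera("scene");it=read_camera("top");cv2.imwrite("pics/s6.png",im[:,:,::-1]);cv2.imwrite("pics/t6.png",it[:,:,::-1])
A=cv2.resize(im[130:195,205:290],None,fx=5,fy=5,interpolation=2);B=cv2.resize(it[215:265,185:260],None,fx=5,fy=5,interpolation=2)
h=max(A.shape[0],B.shape[0]);f=lambda X:cv2.copyMakeBorder(X,0,h-X.shape[0],0,0,0)
cv2.imwrite("pics/z6.png",np.hstack([f(A),f(B)])[:,:,::-1])
# expected pixel positions of tab top corners if home (underside at 9 mm)
c,s=np.cos(np.radians(-7)),np.sin(np.radians(-7));O=np.array([.4922,.0393])
W=lambda x,y,z:[O[0]+c*x-s*y,O[1]+s*x+c*y,z]
for z in(.077,.081):print(z,proj("scene",[W(x,.054+y,z) for x,y in((-.017,-.01),(.017,-.01),(.017,.01),(-.017,.01))]).round(1).tolist())
for h in H:
  for n,i in(("top",it),("scene",im)):
    for c0,st,_ in blobs(i,h):
        if st[4]>25 and ((190<c0[0]<260 and 215<c0[1]<262) if n=="top" else (205<c0[0]<290 and 130<c0[1]<195)):print(h,n,c0.round(1),st[4])
E
```

```text
t: 36.0
tool_pos: [0.501, 0.0922, 0.3658]
orientation: [2.348, 2.078, 0.013]
force: [-0.7, 0.8, 0.1]
opening: 0.0929
gripper_force: 0.0
t: 36.75
tool_pos: [0.4205, 0.2795, 0.4175]
orientation: [2.351, 2.083, -0.003]
force: [-0.2, -0.8, 0.0]
opening: 0.0931
gripper_force: 0.0
0.077 [[259.2, 142.9], [265.6, 150.4], [271.8, 147.9], [265.4, 140.5]]
0.081 [[259.3, 141.9], [265.7, 149.4], [271.9, 146.8], [265.4, 139.4]]
red top [227.4 236. ] 140
red top [225.4 254.5] 91
red scene [243.5 165.4] 197
yellow top [239.4 237.9] 149
yellow top [237.2 256.3] 91
yellow scene [231.1 167.3] 126
green top [215.2 234.5] 129
green top [213.6 252.6] 82
green scene [254.6 160.6] 174
```

View pics/z6.png

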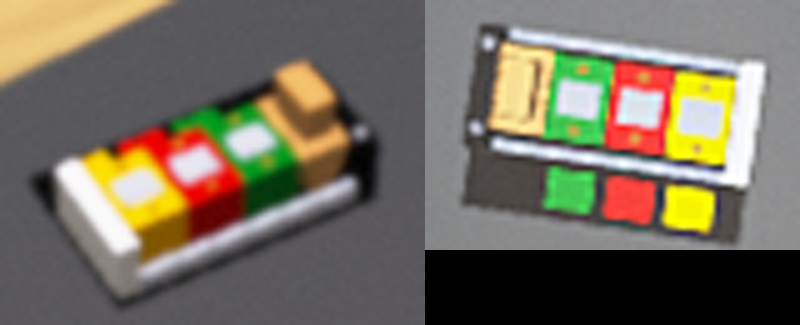

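The row is packed tight. The wedge blade top is level with the module tops, and the tab's crop position (305,85) maps to about the expected pixel for "home". As a check I'll press the tab once with closed fingers.

```bash
python3 -m handwheel '[[0,0,0,0,1],[0,-5,0,0,1],[3,-5,0,0,1],[3,-5,-3,0,1],[2,-4,-3,0,1],[0,0,-4,0,1],[0,0,-3,0,1],[0,0,0,0,1],[0,0,0,0,1],[0,0,0,0,1]]'
```

```text
t: 38.1
tool_pos: [0.5, 0.0921, 0.2919]
orientation: [2.351, 2.081, 0.004]
force: [-0.7, -0.2, 0.2]
opening: 0.0009
gripper_force: 0.0
```

```bash
python3 -m handwheel '[[0,0,-1.5,0,1],[0,0,-0.8,0,1],[0,0,-0.3,0,1],[0,0,0,0,1],[0,0,0,0,1]]';python3 -m handwheel '[[0,0,-0.15,0,1],[0,0,0,0,1],[0,0,0,0,1]]'
```

```text
t: 38.72
tool_pos: [0.4993, 0.092, 0.2641]
orientation: [2.352, 2.082, 0.0]
force: [0.2, 0.3, 0.4]
opening: 0.0005
gripper_force: 0.0
t: 39.1
tool_pos: [0.4993, 0.092, 0.2626]
orientation: [2.352, 2.082, 0.001]
force: [-0.3, -0.6, 1.0]
opening: 0.0006
gripper_force: 0.6
```

```bash
python3 -m handwheel '[[0,0,-0.1,0,1],[0,0,0,0,1],[0,0,0,0,1]]';python3 -m handwheel '[[0,0,-0.1,0,1],[0,0,0,0,1],[0,0,0,0,1]]'
```

```text
t: 39.48
tool_pos: [0.4996, 0.092, 0.2625]
orientation: [2.352, 2.082, 0.001]
force: [-1.7, -0.1, 9.2]
opening: 0.0006
gripper_force: 4.2
t: 39.85
tool_pos: [0.4999, 0.092, 0.2625]
orientation: [2.351, 2.082, 0.003]
force: [-4.3, -0.9, 15.5]
opening: 0.0005
gripper_force: 7.7
```

Firm at z=0.2625 under 15 N, which puts the underside about 0.5 mm above the floor, so the wedge is home. Retreating and doing a final position check.

```bash
python3 -m handwheel '[[0,0,3,0,1],[0,0,4,0,1],[0,0,5,0,1],[-3,5,2,0,1],[-3,5,0,0,1],[-2,5,0,0,1],[0,5,0,0,1],[0,0,0,0,1],[0,0,0,0,1],[0,0,0,0,1]]' && python3 - <<'E'
from h import *
it=read_camera("top");im=read_camera("scene");cv2.imwrite("pics/s7.png",im[:,:,::-1]);cv2.imwrite("pics/t7.png",it[:,:,::-1])
hs=cv2.cvtColor(it,cv2.COLOR_RGB2HSV);y=np.array([.1219,.9925]);x=np.array([.9925,-.1219])
for h in("yellow","red","green"):
    B=[b for b in blobs(it,h) if 190<b[0][0]<260 and 215<b[0][1]<262];B.sort(key=lambda b:b[0][1])
    g=ray("top",B[1][0],.012)[0][:2]
    m=cv2.fillConvexPoly(np.zeros(it.shape[:2],np.uint8),cv2.convexHull(np.vstack(cv2.findContours(B[0][2].astype(np.uint8),0,2)[0])),1)
    c=np.argwhere(m).mean(0)[::-1];p=ray("top",c,.048)[0][:2]
    print(h,"module-tag along row mm",((p-g)@y*1000).round(1),"across (54 expected)",((p-g)@x*1000).round(1))
E
```

```text
t: 41.1
tool_pos: [0.4195, 0.291, 0.4002]
orientation: [2.353, 2.081, -0.001]
force: [0.5, 0.4, 0.2]
opening: 0.0008
gripper_force: 0.0
yellow module-tag along row mm 0.7 across (54 expected) 53.9
red module-tag along row mm 0.4 across (54 expected) 54.9
green module-tag along row mm 0.3 across (54 expected) 54.4
```

View pics/s7.png

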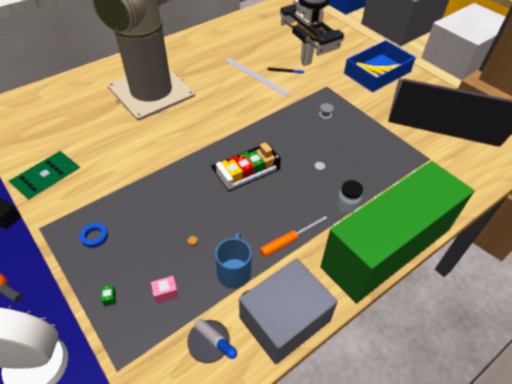

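All modules are within 1 mm of their tags, and the mug (233,260) and jar (350,195) have not moved. Handing in.

```bash
python3 -c "
from plant import job
print(job.close_job())"
```

```text
the job is handed in; nothing more can be done
None
```

The job is handed in, with no verdict shown: yellow, red and green sit in order from the white stop, each measured within 1 mm of its tag, with the wedge home about 0.5 mm above the floor, everything released, and the mug and jar not moved.

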